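# Hang the tube carrier level on the drain stand

### The arm

A 7-joint arm with a two-finger parallel gripper is mounted at the origin on the work surface; the furniture and walls round the work are solid. World frame = base frame: x ahead of the robot, y to its left, z up, the work surface at z = 0. Lengths are in m, angles in degrees, forces in N, time in s.
With the tool pointing down it reaches from about 0.425 to 0.875 m from the base axis. Payload 4.7 kg.
Tool frame: the origin (TCP) lies between the finger pads; the fingertips stand 8 mm ahead of it and the grasp point (between the pads) lies 11 mm behind it; x points along the fingers, z is the direction in which the jaws open and shut, and the axes are right-handed (so a half turn about x gives the same grasp; the last joint's range is limited). The gripper opens to 87 mm and grips with 3 to 60 N. Pads are 19 mm wide; open, the fingers measure 117 mm over their backs; the gripper's body (75 mm by 190 mm) begins 51 mm behind the grasp point.
Start: joints at [-62.848, 18.392, -4.016, 83.108, 1.295, 78.541, -3.26], TCP at [0.288, 0.582, 0.231] pointing down, gripper open.
Joint ranges: [-163.93, 163.93], [-17.29, 119.83], [-79.2, 71.16], [3.27, 140.29], [-89.18, 269.18], [5.43, 117.66], [-154.24, 154.24]. Speed limits (degrees/s): [147.25, 147.25, 180, 180, 180, 180, 180].

### API

Orientations are given as [roll, pitch, yaw] about the fixed x, y, z axes, in that order (R = Rz(yaw) Ry(pitch) Rx(roll)).
In Python, from cell import telemetry, vision, sign_off gives the robot as it stands. The module is installed in compiled form; this text tells all that it offers.
- The arm moves only by the tool drive_tool, never from a script. Its arguments are lists of equal length, an entry for each row: "offset": the shift along the tool's x, y, z in m, a list of three; "angular": the turn, a rotation vector about the tool's x, y, z in rad, a list of three. A call has 1 to 10 rows; each row is the pose to reach, as a shift and turn from the pose measured when the call began, along the tool's axes at that moment; what a row does not reach only later rows make up. A row lasts 1/8 s, in which the tool goes at most 62.5 mm and 10.7 degrees, less where a joint would pass 70% of its speed; a pose out of reach is approached as far as the arm can. A call with a gripper value outside its range is refused whole. "fingers" is the closure, from -1 (fully open) to 1 (shut), set as the call begins (left out, the last holds). The fingers move at their own pace and stop on an object; "squeeze" is the grip in N (left out, the last holds). Time passes only in rows, so rows that repeat a pose let the fingers close. It gives the time, the measured TCP pose, the force and the opening at its end, in the units of the state.
- telemetry.get_obs(): the state, without advancing time (a new reading comes with each control period).
- vision.read_camera(name): name is "scene" or "top"; returns a dict with "pixels" (420x560x3 uint8, red, green, blue), "intrinsics" (3x3 intrinsics, pixels), "world_from_camera" (4x4, takes a point from camera to world coordinates). Camera axes: x right, y up, looking along -z (the intrinsics and any distortion apply to the point x, -y, -z); pixel columns grow to the right and rows downward; lengths in m; the calibration is good to about 2 mm. A picture is of the moment at which its call begins. There is no depth.
- sign_off(): hands the job in, once; it reports no verdict.
The state is a dict: "time_s": time; "qpos": joint angles; "joint_velocities": joint speeds; "effort": joint torques, N m; "tool_pos": TCP position; "tool_rot": TCP orientation; "force": force on the tool from outside, world axes, zero at the start; "wrist_torque": the same for the moment, N m; "grip_width": finger opening in m.
Only numpy, scipy, OpenCV 4.12 (cv2) and the standard library are available. Lean on these libraries where they do the work, as an engineer would, in place of code of your own. Each camera call takes 0.05 s, during which the arm holds its last target.

### The job

Hang the washed aluminium tube carrier on the peg of the drain stand to drip dry, threading the peg well through the one of its four holes that lets it hang level, and let go so that it hangs freely and at rest. The beaker, the specimen cup and the dropper bottle stay standing where they are.

Things in the scene. Friction and masses are not known exactly. Their poses are not given: they have to be found in the camera images.
- carrier: Loose offset bracket of plain aluminium, one piece, uniform, 0.13 to 0.25 kg, standing on its tray. Origin: centre of the tray's underside; y along the tray, at the start to the robot's left within 17 degrees; z up. Tray x -20..20, y -50..50, z 0..5 mm with 2 mm thick side lips up to z 11. Flat limb on it: x -3..3, y -14..10, z 5..79 mm. On the limb a flat bar with four holes (see hole_0) and a tab.
- hole_0 (a point): Centre of the hole next to the tab (carrier x 0, y -64, z 90 mm). The bar: x -3..3, y -84..20, z 78..102 mm, with four round holes 12 mm across, straight through along x, 22 mm apart in a row at z 90 mm.
- hole_1 (a point): Centre of the second hole from the tab (carrier x 0, y -42, z 90 mm).
- hole_2 (a point): Centre of the third hole from the tab (carrier x 0, y -20, z 90 mm).
- hole_3 (a point): Centre of the fourth hole from the tab (carrier x 0, y 2, z 90 mm).
- tab (a point): Grip point on the ribbed tab that continues the bar to the right (carrier x 0, y -107, z 90 mm). The tab: x -3..3, y -124..-84, z 78..102 mm; fingers close on its 6 mm along x. Axes as the carrier's.
- drain_stand: Stand fixed to the desk. Origin: under the post's axis at desk height; z up; turned at most 15 degrees. Base plate x -80..20, y -60..60 mm, 10 mm high. Round post 16 mm across, 272 mm high. From the post a level peg points along -x, towards the robot (see peg_tip); above it is a clear splash roof (see roof_edge).
- peg_tip (a point): Rounded tip of the peg, on its axis (stand x -66, y 0, z 200 mm); axes as the stand's. The round steel peg, 9 mm across, runs from here 52 mm along +x to a collar 18 mm across, 8 mm long, in front of the post.
- roof_edge (a point): Middle of the lower right edge of the clear plastic roof (stand x -31, y -73, z 268 mm). The roof is 4 mm thick and covers stand x -75..12, y -73..45 mm. A gripper pointing straight down on the tab of a carrier on the peg meets it: the gripper's upper end has to lean out to the right by about 30 degrees or more.
- beaker: Bystander: clear beaker 61 mm across, 70 mm high; origin: centre of the underside.
- cup: Bystander: clear specimen cup 50 mm across, 79 mm high; origin: centre of the underside.
- dropper: Bystander: small white dropper bottle with a red top, 30 mm across, 91 mm high; origin: centre of the underside.

How it is judged (in metres and radians):
At the end, for the whole second after the job is handed in: The carrier hangs released on the peg, which passes right through the balancing hole (hole centre within 6 mm of the peg's axis sideways, 7 mm below to 6 mm above it, and at least 6 mm along the peg from its tip), level to within 0.15 rad (about 8 degrees), at rest; no finger touches it (y of hole_2 in the frame of peg_tip between -0.006 and 0.006 m and z of hole_2 in the frame of peg_tip between -0.007 and 0.006 m and x of hole_2 in the frame of peg_tip between 0.006 and 0.056 m and angle between carrier's own z axis and vertical below 0.15 rad and linear speed of carrier below 0.02 m/s and angular speed of carrier below 0.3 rad/s and contact force between carrier and the fingers below 0.1 N).
It fails at once if a bystander is moved by more than 30 mm or tipped over (distance of any of beaker, cup, dropper from where it was at the start of the episode above 0.03 m or angle between any of beaker, cup, dropper's own z axis and vertical above 0.5 rad).
It also fails if it takes over 42 s, if anything falls off the work surface, if the arm or the gripper's body presses on something with over 40 N, if the wrist force passes 120 N, or if a joint passes its speed limit or range.

## Working session

There is one attempt and no reset: what is moved stays moved. The work goes in short steps, Python scripts to look and compute and a tool call to move; the robot and the scene stay as the last step left them, time stands still between calls to the robot, and variables do not carry over. Pictures are saved under pics/ and viewed, and the job is handed in when it is done.

Besides the shell and the picture viewer there is one more tool, called after "Emit:" as name(argument=value, ...), one argument or row to a line, values as JSON. drive_tool: Moves the arm, as the interface text tells. Its arguments: {"type":"object","properties":{"offset":{"type":"array"},"angular":{"type":"array"},"fingers":{"type":"number"},"squeeze":{"type":"number"}},"required":["offset","angular"]}

```bash
mkdir -p pics; python3 - <<'E'
from cell import telemetry, vision
import cv2,numpy as np,pickle
o=telemetry.get_obs();print(o)
for n in("scene","top"):
    c=vision.read_camera(n);pickle.dump(c,open(f"pics/{n}0.pkl","wb"))
    cv2.imwrite(f"pics/{n}0.png",c["pixels"][...,::-1]);print(n,c["intrinsics"],c["world_from_camera"],c.keys())
E
```

```text
{'time_s': 0.0, 'qpos': array([-62.84781762,  18.43834015,  -4.01675466,  83.17478978,
         1.29713461,  78.54052191,  -3.25884515]), 'joint_velocities': array([ 0.07076718,  0.13392181, -0.00108948,  0.03787176,  0.02925946,
        0.00614842,  0.02861154]), 'effort': array([-4.04093162e-04, -4.91270363e+01, -4.04095352e-01, -3.12531531e+01,
       -6.38751592e-02,  4.35203151e-02,  1.67336348e-04]), 'tool_pos': array([0.28825386, 0.58199067, 0.22947082]), 'tool_rot': array([-176.06353197,   89.89145922, -112.40322558]), 'force': array([-0.28105073,  0.18367879,  0.35334127]), 'wrist_torque': array([ 0.00450361, -0.02556753, -0.0108294 ]), 'grip_width': 0.08703248797610375}
scene [[423.34844325   0.         280.69042798]
 [  0.         423.34844325 213.98520443]
 [  0.           0.           1.        ]] [[ 0.94594643  0.1407057  -0.29221098  0.27045911]
 [-0.32334937  0.4789199  -0.8161378  -0.96217692]
 [ 0.02511041  0.86650888  0.49852967  0.65028807]
 [ 0.          0.          0.          1.        ]] dict_keys(['pixels', 'intrinsics', 'world_from_camera'])
top [[491.99241079   0.         282.08205862]
 [  0.         491.99241079 200.30919727]
 [  0.           0.           1.        ]] [[-0.02518918  0.9863813  -0.1625344   0.39940878]
 [-0.99947119 -0.02819314 -0.01620166 -0.17193798]
 [-0.02056337  0.16204035  0.98656985  1.16809158]
 [ 0.          0.          0.          1.        ]] dict_keys(['pixels', 'intrinsics', 'world_from_camera'])
```

View pics/scene0.png

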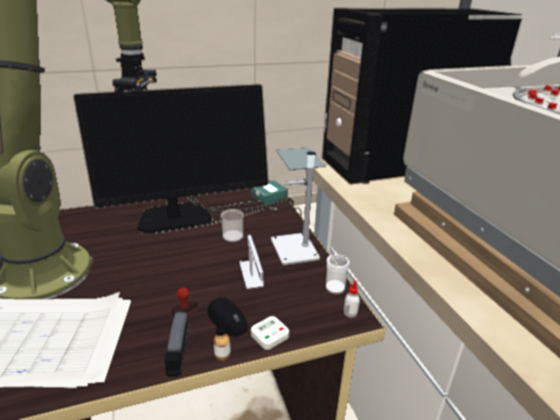

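View pics/top0.png

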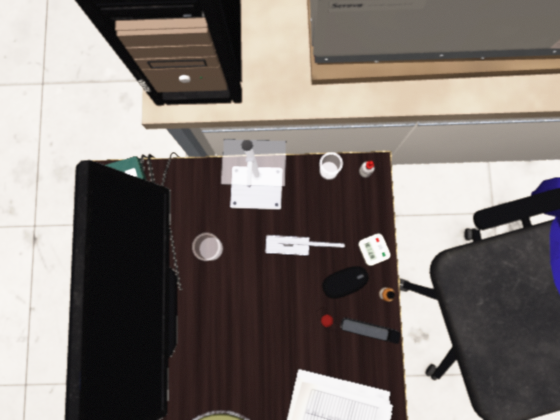

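The top view (up = +x, right = -y) shows the stand with its post top at about (247,146), and the carrier tray at about (288,245) with the tab end at (344,245). The beaker is at (207,247), the cup at (331,166) and the dropper at (367,169). I'll zoom in for the details.

```bash
python3 - <<'E'
import cv2
t=cv2.imread("pics/top0.png");s=cv2.imread("pics/scene0.png")
cv2.imwrite("pics/tz1.png",cv2.resize(t[125:265,195:395],None,fx=4,fy=4,interpolation=cv2.INTER_CUBIC))
cv2.imwrite("pics/sz1.png",cv2.resize(s[140:300,215:375],None,fx=3.7,fy=3.7,interpolation=cv2.INTER_CUBIC))
E
```

```text
(no output)
```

View pics/tz1.png

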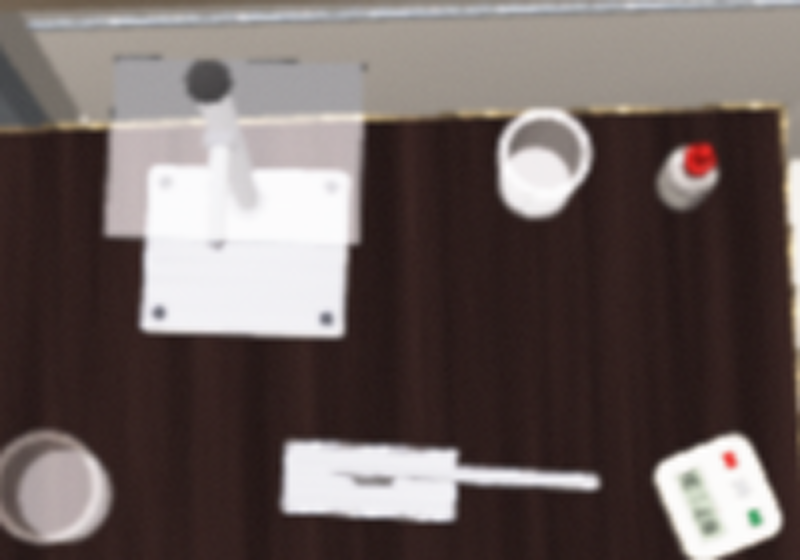

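View pics/sz1.png

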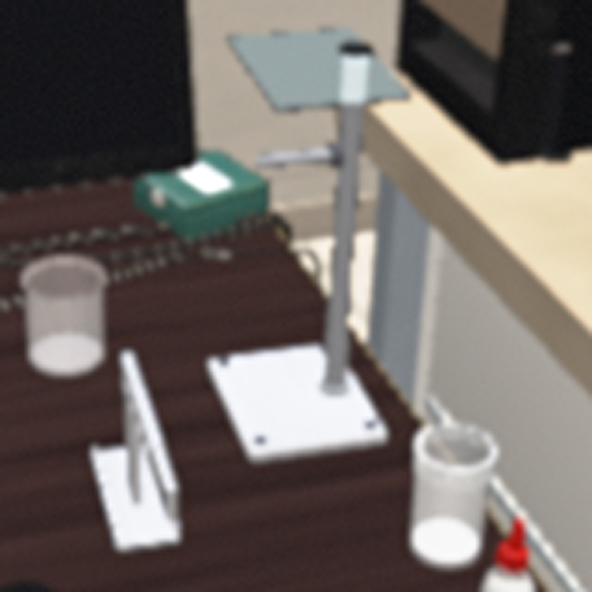

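```bash
cat > h.py <<'E'
import numpy as np,cv2,pickle
from scipy.spatial.transform import Rotation as Ro
def ray(c,u,v):
    K=c["intrinsics"];T=c["world_from_camera"]
    d=T[:3,:3]@np.array([(u-K[0,2])/K[0,0],-(v-K[1,2])/K[1,1],-1.]);return T[:3,3],d/np.linalg.norm(d)
def onz(c,u,v,z):
    o,d=ray(c,u,v);return o+d*(z-o[2])/d[2]
def proj(c,p):
    T=c["world_from_camera"];K=c["intrinsics"];q=T[:3,:3].T@(np.asarray(p)-T[:3,3])
    return np.array([K[0,0]*q[0]/-q[2]+K[0,2],K[1,1]*-q[1]/-q[2]+K[1,2]])
def tri(c1,p1,c2,p2):
    A=[];b=[]
    for c,p in((c1,p1),(c2,p2)):
        o,d=ray(c,*p);P=np.eye(3)-np.outer(d,d);A.append(P);b.append(P@o)
    x=np.linalg.lstsq(np.vstack(A),np.hstack(b),rcond=None)[0]
    g=[np.linalg.norm(A[i]@x-b[i]) for i in(0,1)]
    return x,g
E
python3 - <<'E'
from h import *
t=pickle.load(open("pics/top0.pkl","rb"));s=pickle.load(open("pics/scene0.pkl","rb"))
np.set_printoptions(precision=4,suppress=True)
Z=lambda p:((p[0]+.5)/4-.5+195,(p[1]+.5)/4-.5+125)
S=lambda p:((p[0]+.5)/3.7-.5+215,(p[1]+.5)/3.7-.5+140)
print("base",[onz(t,*Z(p),.01)[:2] for p in((141,332),(345,338),(350,172),(150,167))])
print("posttop",onz(t,*Z((207,80)),.272)[:2]);print("tip",onz(t,*Z((217,246)),.2)[:2])
print("roof",[onz(t,*Z(p),.270)[:2] for p in((113,57),(366,66),(360,244),(104,237))])
print("tray",[onz(t,*Z(p),.008)[:2] for p in((286,441),(457,450),(455,521),(281,514))])
print("bar",[onz(t,*Z(p),.102)[:2] for p in((600,482),(330,472))])
print("scene base",[onz(s,*S(p),.01)[:2] for p in((252,460),(386,437),(318,345),(207,362))])
print("scene posttop",onz(s,*S((356,48)),.272)[:2], "tip",onz(s,*S((258,161)),.2)[:2],"cup",onz(s,*S((446,545)),.0)[:2],onz(t,*Z((535,185)),0)[:2],"beaker",onz(t,*Z((60,490)),0)[:2],"drop",onz(t,*Z((680,190)),0)[:2])
print("scene bar",[onz(s,*S(p),.102)[:2] for p in((126,352),(176,495))])
print("benchedge",tri(t,(413,122),s,(318,170)))
from cell import telemetry
o=telemetry.get_obs();print(Ro.from_euler("xyz",o["tool_rot"],degrees=True).as_matrix())
E
```

```text
base [array([ 0.5761, -0.028 ]), array([ 0.569 , -0.1495]), array([ 0.6701, -0.155 ]), array([ 0.6768, -0.0342])]
posttop [ 0.6552 -0.0926]
tip [ 0.5896 -0.0901]
roof [array([ 0.6684, -0.0481]), array([ 0.6603, -0.1677]), array([ 0.5749, -0.1626]), array([ 0.5817, -0.0434])]
tray [array([ 0.5088, -0.1131]), array([ 0.5008, -0.2138]), array([ 0.4592, -0.2113]), array([ 0.4659, -0.1093])]
bar [array([ 0.4732, -0.2869]), array([ 0.4825, -0.1414])]
scene base [array([ 0.5691, -0.1542]), array([ 0.6674, -0.1562]), array([ 0.6651, -0.031 ]), array([ 0.5768, -0.0293])]
scene posttop [ 0.6578 -0.083 ] tip [ 0.5919 -0.0845] cup [ 0.6636 -0.2641] [ 0.661  -0.2668] beaker [0.484  0.0223] drop [ 0.6553 -0.3543]
scene bar [array([ 0.4864, -0.1371]), array([ 0.4745, -0.2888])]
benchedge (array([ 0.6033, -0.3633,  0.3723]), [np.float64(0.052916337459837856), np.float64(0.052916337459836295)])
[[-0.0007 -0.8961  0.4438]
 [-0.0016  0.4438  0.8961]
 [-1.     -0.0001 -0.0017]]
```

```bash
python3 - <<'E'
from h import *
t=pickle.load(open("pics/top0.pkl","rb"));s=pickle.load(open("pics/scene0.pkl","rb"))
print("monitor far top",tri(t,(85,163),s,(263,86)),"far bottom",tri(t,(168,185),s,(269,183)))
for z in(.2,.3,.4,.45): print(z,onz(s,78,95,z)[:2],onz(s,263,86,z)[:2])
print("tower front",tri(t,(155,103),s,(331,163)),"machine corner",tri(t,(312,65),s,(409,170)),"bench corner",tri(t,(143,125),s,(313,172)))
E
```

```text
monitor far top (array([0.60759563, 0.1675478 , 0.37444338]), [np.float64(0.004958725855275839), np.float64(0.004958725855275583)]) far bottom (array([0.61216814, 0.09492701, 0.11470375]), [np.float64(0.0019479406068203132), np.float64(0.001947940606820565)])
0.2 [0.06616648 0.90221748] [0.82990179 0.88437711]
0.3 [0.1115358  0.48817266] [0.70566073 0.47429428]
0.4 [0.15690512 0.07412785] [0.58141967 0.06421146]
0.45 [ 0.17958978 -0.13289456] [ 0.51929913 -0.14082995]
tower front (array([0.80256841, 0.11494502, 0.1449199 ]), [np.float64(0.010623234328367504), np.float64(0.010623234328367865)]) machine corner (array([ 0.82514408, -0.22726481,  0.26455567]), [np.float64(0.011696887611573264), np.float64(0.011696887611572485)]) bench corner (array([0.76486235, 0.15390159, 0.10344353]), [np.float64(0.008378183008262343), np.float64(0.008378183008262619)])
```

```bash
python3 - <<'E'
import cv2
t=cv2.imread("pics/top0.png");s=cv2.imread("pics/scene0.png")
cv2.imwrite("pics/tz2.png",cv2.resize(t[90:420,60:260],None,fx=1.8,fy=1.8))
E
```

```text
(no output)
```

View pics/tz2.png

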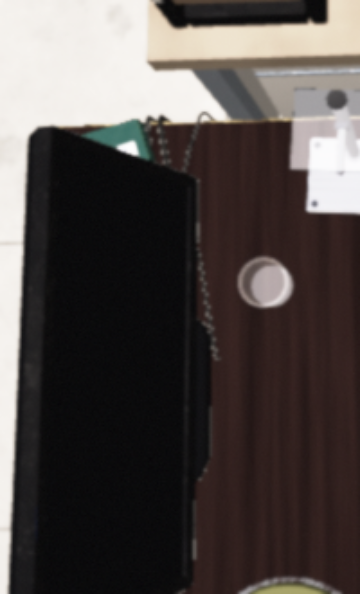

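```bash
cat >> h.py <<'E'
def Rtool(yaw,th):  # z_tool = carrier x ; leaned right by th (deg)
    a=np.radians(yaw);th=np.radians(th)
    xc=np.array([np.cos(a),np.sin(a),0]);yc=np.array([-np.sin(a),np.cos(a),0])
    x=np.sin(th)*yc-np.cos(th)*np.array([0,0,1.]);z=xc;return np.array([x,np.cross(z,x),z]).T
def cur():
    from cell import telemetry
    o=telemetry.get_obs();return np.array(o["tool_pos"]),Ro.from_euler("xyz",o["tool_rot"],degrees=True),o
def rows(P,R):  # targets
    p0,R0,o=cur()
    return [list(np.round(R0.inv().apply(p-p0),4)) for p in P],[list(np.round((R0.inv()*r).as_rotvec(),4)) for r in R]
E
python3 - <<'E'
from h import *
from scipy.spatial.transform import Slerp
p0,R0,o=cur()
W=np.array([p0,[.29,.578,.42],[.36,.50,.5],[.48,.37,.5],[.56,.2,.5],[.58,0,.5],[.54,-.2,.42],[.48,-.30,.27],[.472,-.323,.16]])
d=np.r_[0,np.cumsum(np.linalg.norm(np.diff(W,axis=0),axis=1))]
n=int(np.ceil(d[-1]/.058));print(d[-1],n)
q=np.linspace(0,d[-1],n+1)[1:]
P=np.array([np.interp(q,d,W[:,i]) for i in range(3)]).T
Rt=Ro.from_matrix(Rtool(-3.66,38));sl=Slerp([0,.22*d[-1],d[-1]*.8,d[-1]],Ro.concatenate([R0,R0,Rt,Rt]));
print((R0.inv()*Rt).magnitude()*57.3)
a,b=rows(P,sl(q))
for i in range(n):print(np.round(P[i],3),np.round(a[i],3).tolist(),np.round(b[i],3).tolist())
E
```

```text
1.4098753129007748 25
76.22265453633024
[0.289 0.581 0.286] [-0.056, -0.001, -0.001] [0.0, 0.0, 0.0]
[0.289 0.58  0.342] [-0.113, -0.002, -0.002] [0.0, 0.0, 0.0]
[0.29  0.578 0.399] [-0.169, -0.003, -0.003] [0.0, 0.0, 0.0]
[0.309 0.557 0.441] [-0.212, -0.029, -0.014] [0.0, 0.0, 0.0]
[0.339 0.524 0.476] [-0.246, -0.071, -0.03] [0.0, 0.0, 0.0]
[0.371 0.488 0.5  ] [-0.27, -0.116, -0.048] [0.039, -0.014, 0.02]
[0.409 0.447 0.5  ] [-0.27, -0.168, -0.068] [0.117, -0.04, 0.06]
[0.447 0.405 0.5  ] [-0.27, -0.221, -0.088] [0.195, -0.067, 0.101]
[0.484 0.362 0.5  ] [-0.27, -0.272, -0.111] [0.272, -0.094, 0.141]
[0.508 0.311 0.5  ] [-0.27, -0.317, -0.146] [0.35, -0.121, 0.182]
[0.532 0.26  0.5  ] [-0.27, -0.361, -0.181] [0.428, -0.148, 0.222]
[0.556 0.209 0.5  ] [-0.27, -0.405, -0.216] [0.506, -0.175, 0.262]
[0.565 0.154 0.5  ] [-0.27, -0.438, -0.261] [0.584, -0.202, 0.303]
[0.57  0.098 0.5  ] [-0.27, -0.467, -0.309] [0.662, -0.229, 0.343]
[0.576 0.042 0.5  ] [-0.27, -0.497, -0.357] [0.74, -0.256, 0.383]
[ 0.577 -0.013  0.495] [-0.264, -0.523, -0.405] [0.818, -0.283, 0.424]
[ 0.567 -0.064  0.474] [-0.244, -0.537, -0.456] [0.896, -0.31, 0.464]
[ 0.557 -0.116  0.454] [-0.223, -0.55, -0.507] [0.973, -0.336, 0.504]
[ 0.547 -0.167  0.433] [-0.202, -0.564, -0.557] [1.051, -0.363, 0.545]
[ 0.533 -0.211  0.404] [-0.173, -0.572, -0.602] [1.129, -0.39, 0.585]
[ 0.516 -0.241  0.359] [-0.128, -0.569, -0.636] [1.129, -0.39, 0.585]
[ 0.498 -0.27   0.315] [-0.084, -0.566, -0.671] [1.129, -0.39, 0.585]
[ 0.48 -0.3   0.27] [-0.039, -0.563, -0.705] [1.129, -0.39, 0.585]
[ 0.476 -0.311  0.215] [0.016, -0.565, -0.717] [1.129, -0.39, 0.585]
[ 0.472 -0.323  0.16 ] [0.071, -0.566, -0.729] [1.129, -0.39, 0.585]
```

Emit:
drive_tool(
  offset=[
    [-0.056,0,0],
    [-0.113,0,0],
    [-0.169,0,0],
    [-0.212,-0.029,-0.014],
    [-0.246,-0.071,-0.03],
    [-0.27,-0.116,-0.048],
    [-0.27,-0.168,-0.068],
    [-0.27,-0.221,-0.088],
    [-0.27,-0.272,-0.111],
    [-0.27,-0.317,-0.146],
  ],
  angular=[
    [0,0,0],
    [0,0,0],
    [0,0,0],
    [0,0,0],
    [0,0,0],
    [0.04,-0.014,0.02],
    [0.117,-0.04,0.06],
    [0.195,-0.067,0.101],
    [0.272,-0.094,0.141],
    [0.35,-0.121,0.182],
  ],
  fingers=-1,
)

```text
time_s: 1.35
tool_pos: [0.509, 0.3096, 0.4986]
tool_rot: [67.2, 77.5, 110.6]
force: [0.8, 0.5, -0.1]
grip_width: 0.0871
```

```bash
python3 - <<'E'
from h import *
from scipy.spatial.transform import Slerp
p0,R0,o=cur();print(o["time_s"],p0,o["qpos"])
W=np.array([p0,[.56,.2,.5],[.58,0,.5],[.54,-.2,.42],[.48,-.30,.27],[.472,-.323,.16]])
d=np.r_[0,np.cumsum(np.linalg.norm(np.diff(W,axis=0),axis=1))]
n=int(np.ceil(d[-1]/.058));print(d[-1],n)
q=np.linspace(0,d[-1],n+1)[1:]
P=np.array([np.interp(q,d,W[:,i]) for i in range(3)]).T
Rt=Ro.from_matrix(Rtool(-3.66,38));sl=Slerp([0,d[-1]*.75,d[-1]],Ro.concatenate([R0,Rt,Rt]));
print((R0.inv()*Rt).magnitude()*57.3)
a,b=rows(P,sl(q))
for i in range(n):print(np.round(P[i],3),np.round(a[i],3).tolist(),np.round(b[i],3).tolist())
E
```

```text
1.35 [0.50895744 0.30957216 0.49857161] [-34.4446883   11.32919336  10.318631    62.73858279 -14.94658781
 104.77785567  15.01318236]
0.8436358199156152 15
52.40631677714563
[0.533 0.259 0.499] [-0.013, -0.052, -0.017] [0.069, -0.024, 0.036]
[0.556 0.208 0.5  ] [-0.026, -0.104, -0.034] [0.138, -0.048, 0.072]
[0.565 0.152 0.5  ] [-0.037, -0.149, -0.066] [0.207, -0.072, 0.107]
[0.57  0.096 0.5  ] [-0.049, -0.192, -0.1] [0.276, -0.096, 0.143]
[0.576 0.04  0.5  ] [-0.061, -0.235, -0.133] [0.345, -0.12, 0.179]
[ 0.577 -0.014  0.494] [-0.066, -0.276, -0.17] [0.414, -0.144, 0.215]
[ 0.567 -0.066  0.474] [-0.056, -0.309, -0.214] [0.483, -0.168, 0.25]
[ 0.557 -0.117  0.453] [-0.045, -0.343, -0.258] [0.552, -0.192, 0.286]
[ 0.546 -0.168  0.433] [-0.035, -0.376, -0.302] [0.62, -0.216, 0.322]
[ 0.533 -0.211  0.403] [-0.014, -0.404, -0.343] [0.69, -0.24, 0.358]
[ 0.515 -0.241  0.359] [0.025, -0.421, -0.38] [0.758, -0.264, 0.393]
[ 0.498 -0.27   0.314] [0.064, -0.439, -0.417] [0.776, -0.27, 0.402]
[ 0.48 -0.3   0.27] [0.102, -0.457, -0.454] [0.776, -0.27, 0.402]
[ 0.476 -0.312  0.215] [0.154, -0.473, -0.469] [0.776, -0.27, 0.402]
[ 0.472 -0.323  0.16 ] [0.206, -0.489, -0.484] [0.776, -0.27, 0.402]
```

Emit:
drive_tool(
  offset=[
    [-0.013,-0.052,-0.017],
    [-0.026,-0.104,-0.034],
    [-0.037,-0.149,-0.066],
    [-0.049,-0.192,-0.1],
    [-0.061,-0.235,-0.133],
    [-0.066,-0.276,-0.17],
    [-0.056,-0.309,-0.214],
    [-0.045,-0.343,-0.258],
    [-0.035,-0.376,-0.302],
    [-0.014,-0.404,-0.343],
  ],
  angular=[
    [0.069,-0.024,0.036],
    [0.138,-0.048,0.072],
    [0.207,-0.072,0.107],
    [0.276,-0.096,0.143],
    [0.345,-0.12,0.179],
    [0.414,-0.144,0.215],
    [0.483,-0.168,0.25],
    [0.552,-0.192,0.286],
    [0.62,-0.216,0.322],
    [0.69,-0.24,0.358],
  ],
)

```text
time_s: 2.6
tool_pos: [0.5333, -0.2134, 0.4024]
tool_rot: [87.3, 54.6, 88.9]
force: [0.5, 0.2, 0.1]
grip_width: 0.0869
```

```bash
python3 - <<'E'
from h import *
p0,R0,o=cur();print(o["time_s"],p0,o["qpos"])
Rt=Ro.from_matrix(Rtool(-3.66,38))
print((R0.inv()*Rt).magnitude()*57.3)
P=np.array([[.515,-.241,.359],[.498,-.27,.314],[.48,-.3,.27],[.476,-.312,.215],[.472,-.323,.16],[.472,-.323,.16]])
a,b=rows(P,[Rt]*len(P))
for i in range(len(P)):print(a[i],b[i])
E
```

```text
2.6 [ 0.53329897 -0.21341507  0.40243846] [ 13.70127988  22.35450646  32.78209665  69.54132965 -39.61031485
 114.55979555  39.3326889 ]
5.614792079699211
[np.float64(0.0192), np.float64(-0.0471), np.float64(-0.02)] [np.float64(0.0829), np.float64(-0.0282), np.float64(0.0441)]
[np.float64(0.0389), np.float64(-0.0962), np.float64(-0.0388)] [np.float64(0.0829), np.float64(-0.0282), np.float64(0.0441)]
[np.float64(0.0571), np.float64(-0.1456), np.float64(-0.0585)] [np.float64(0.0829), np.float64(-0.0282), np.float64(0.0441)]
[np.float64(0.0949), np.float64(-0.1871), np.float64(-0.0642)] [np.float64(0.0829), np.float64(-0.0282), np.float64(0.0441)]
[np.float64(0.1333), np.float64(-0.2278), np.float64(-0.0699)] [np.float64(0.0829), np.float64(-0.0282), np.float64(0.0441)]
[np.float64(0.1333), np.float64(-0.2278), np.float64(-0.0699)] [np.float64(0.0829), np.float64(-0.0282), np.float64(0.0441)]
```

Emit:
drive_tool(
  offset=[
    [0.0192,-0.047,-0.02],
    [0.039,-0.096,-0.039],
    [0.057,-0.146,-0.058],
  ],
  angular=[
    [0.04,-0.014,0.02],
    [0.083,-0.028,0.044],
    [0.083,-0.028,0.044],
  ],
)

```text
time_s: 2.98
tool_pos: [0.4793, -0.3014, 0.2678]
tool_rot: [90.1, 52.0, 86.4]
force: [0.3, -0.1, 0.2]
grip_width: 0.0869
```

```bash
python3 - <<'E'
from h import *
p0,R0,o=cur();print(o["time_s"],p0,o["qpos"])
Rt=Ro.from_matrix(Rtool(-3.66,38))
print((R0.inv()*Rt).magnitude()*57.3)
P=np.array([[.476,-.312,.215],[.472,-.323,.16],[.472,-.323,.16]])
a,b=rows(P,[Rt]*len(P))
for i in range(len(P)):print(np.array(a[i]),np.array(b[i]))
E
```

```text
2.975 [ 0.4793285  -0.30139033  0.26776854] [ 21.82991828  28.38816697  34.86719794  79.18997302 -38.95447117
 108.08359613  52.04763314]
0.11532412620476805
[ 0.0349 -0.041  -0.0026] [-0.0019 -0.0002 -0.0007]
[ 0.0713 -0.0838 -0.0058] [-0.0019 -0.0002 -0.0007]
[ 0.0713 -0.0838 -0.0058] [-0.0019 -0.0002 -0.0007]
```

Emit:
drive_tool(
  offset=[
    [0.035,-0.042,-0.003],
    [0.0713,-0.084,-0.006],
    [0.11,-0.084,-0.006],
    [0.14,-0.084,-0.006],
    [0.14,-0.084,-0.006],
  ],
  angular=[
    [0,0,0],
    [0,0,0],
    [0,0,0],
    [0,0,0],
    [0,0,0],
  ],
)

```text
time_s: 3.6
tool_pos: [0.4739, -0.2784, 0.104]
tool_rot: [90.4, 51.8, 86.7]
force: [0.4, 0.5, 1.0]
grip_width: 0.0871
```

```bash
cat > look.py <<'E'
import sys
from h import *
from cell import vision
tag=sys.argv[1]
for n,(r0,r1,c0,c1) in (("top",(100,260,180,400)),("scene",(130,300,200,400))):
    c=vision.read_camera(n);pickle.dump(c,open(f"pics/{n}{tag}.pkl","wb"))
    im=c["pixels"][...,::-1]
    if len(sys.argv)>2:
        r0,r1,c0,c1=map(int,sys.argv[2 if n=="top" else 3].split(","))
    f=min(780/(c1-c0),590/(r1-r0));print(n,"f",f,"off",c0,r0)
    cv2.imwrite(f"pics/{n}{tag}.png",cv2.resize(im[r0:r1,c0:c1],None,fx=f,fy=f,interpolation=cv2.INTER_CUBIC))
p0,R0,o=cur();print(o["time_s"],p0,o["tool_rot"],o["force"],o["grip_width"],o["qpos"])
E
python3 look.py 1
```

```text
top f 3.5454545454545454 off 180 100
scene f 3.4705882352941178 off 200 130
3.7 [ 0.47454746 -0.28158618  0.10630191] [90.09568197 52.00420793 86.33188721] [ 0.01369702 -0.48452285  0.15163404] 0.08703776620699968 [ 21.14788255  34.3194706   32.87095449  90.74343142 -40.75052817
  93.6681251   60.39217775]
```

View pics/top1.png

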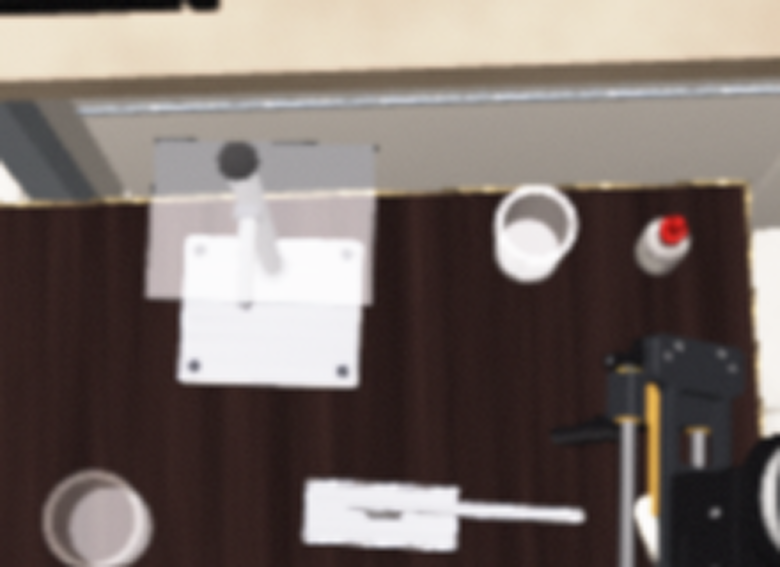

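View pics/scene1.png

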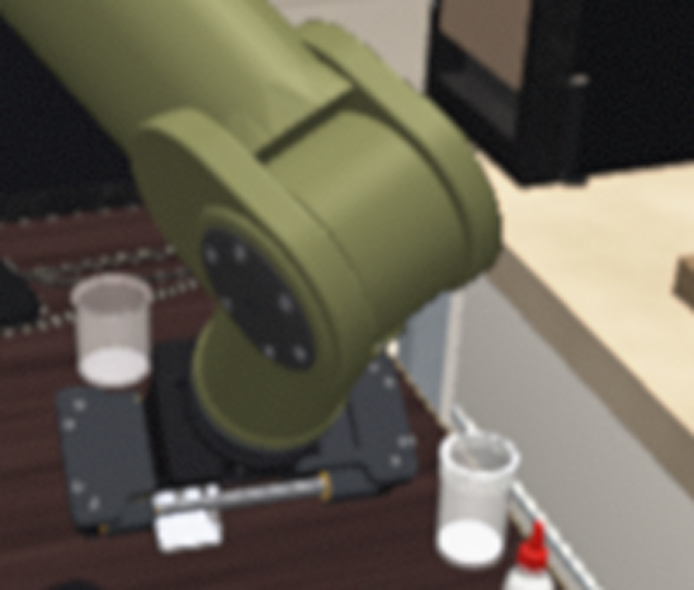

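Emit:
drive_tool(
  offset=[
    [0.016,0,0],
    [0.032,0,0],
    [0.032,0,0],
  ],
  angular=[
    [0,0,0],
    [0,0,0],
    [0,0,0],
  ],
)

```text
time_s: 4.08
tool_pos: [0.4755, -0.2602, 0.0801]
tool_rot: [90.2, 51.9, 86.5]
force: [0.0, 0.2, 0.6]
grip_width: 0.087
```

```bash
python3 look.py 2 140,300,240,440 130,300,200,400
```

```text
top f 3.6875 off 240 140
scene f 3.4705882352941178 off 200 130
4.175 [ 0.47579703 -0.26177143  0.08105662] [90.11239868 51.99886569 86.36101371] [-0.07742007  0.24805561  0.09915714] 0.08719529575511513 [ 19.88594918  34.52336456  32.18137373  93.67834495 -41.49651142
  90.51096442  60.90794242]
```

View pics/top2.png

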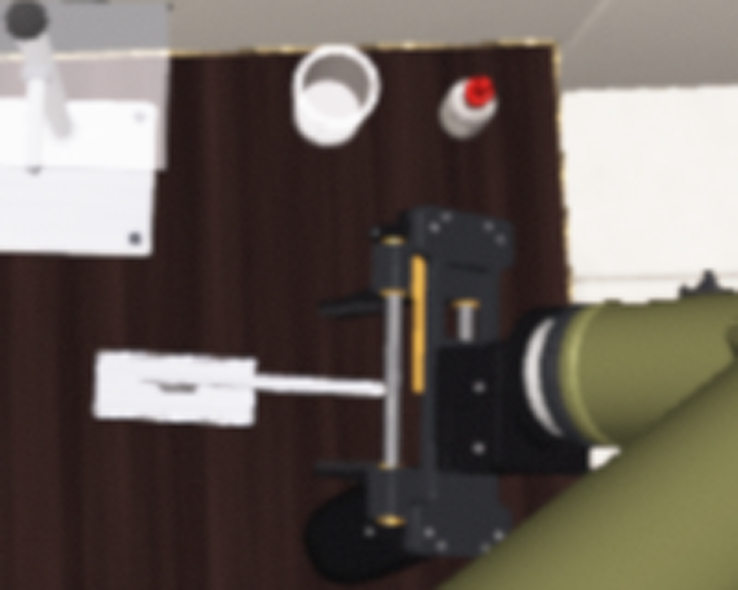

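The tab lies centred between the fingers: finger rows are 308 and 466, and the tab is at row 386. I'll close now.

Emit:
drive_tool(
  offset=[
    [0,0,0],
    [0,0,0],
    [0,0,0],
    [0,0,0],
    [0,0,0],
    [0,0,0],
    [0,0,0],
    [0,0,0],
  ],
  angular=[
    [0,0,0],
    [0,0,0],
    [0,0,0],
    [0,0,0],
    [0,0,0],
    [0,0,0],
    [0,0,0],
    [0,0,0],
  ],
  fingers=1,
  squeeze=60,
)

```text
time_s: 5.18
tool_pos: [0.4758, -0.2617, 0.081]
tool_rot: [90.1, 52.0, 86.4]
force: [-0.2, -0.2, 0.0]
grip_width: 0.0154
```

```bash
python3 - <<'E'
from h import *
p0,R0,o=cur();print(o["time_s"],p0,o["tool_rot"],o["grip_width"],o["force"])
a,b=rows([p0+[0,0,.03],p0+[0,0,.06]],[R0]*2);print(a)
E
```

```text
5.175 [ 0.47581245 -0.2617235   0.08103924] [90.11391554 51.99305989 86.36376819] 0.01538335360035227 [-0.16817139 -0.19756748  0.0064141 ]
[[np.float64(-0.0236), np.float64(0.0185), np.float64(-0.0)], [np.float64(-0.0473), np.float64(0.0369), np.float64(-0.0001)]]
```

Still closing, so I'll hold a little longer.

Emit:
drive_tool(
  offset=[
    [0,0,0],
    [0,0,0],
    [0,0,0],
    [0,0,0],
  ],
  angular=[
    [0,0,0],
    [0,0,0],
    [0,0,0],
    [0,0,0],
  ],
)

```text
time_s: 5.68
tool_pos: [0.4757, -0.2618, 0.081]
tool_rot: [90.1, 52.0, 86.4]
force: [-0.5, -0.3, 1.0]
grip_width: 0.0055
```

Emit:
drive_tool(
  offset=[
    [-0.024,0.0185,0],
    [-0.047,0.037,0],
    [-0.047,0.037,0],
    [-0.047,0.037,0],
  ],
  angular=[
    [0,0,0],
    [0,0,0],
    [0,0,0],
    [0,0,0],
  ],
)

```text
time_s: 6.18
tool_pos: [0.4755, -0.2614, 0.1398]
tool_rot: [90.2, 52.0, 86.4]
force: [-0.0, -1.1, -1.4]
grip_width: 0.0054
```

```bash
python3 look.py 3 140,300,220,420 0,420,0,560; python3 -c "
from h import *
print(Ro.from_euler('xyz',cur()[2]['tool_rot'],degrees=True).as_matrix(),cur()[2]['wrist_torque'])"
```

```text
top f 3.6875 off 220 140
scene f 1.3928571428571428 off 0 0
6.275 [ 0.47533084 -0.26101188  0.13941882] [90.31121576 51.94308076 86.52312037] [-0.21790187 -0.18968157 -2.27802623] 0.0053413336182790115 [ 19.03678407  30.58836182  33.24801661  91.73320132 -39.84211077
  94.95919338  57.45367146]
[[ 0.03738472  0.05317341  0.99788525]
 [ 0.61530935  0.78560842 -0.06491392]
 [-0.78739875  0.61643491 -0.00334835]] [-1.16330297  0.10345267  0.02651254]
```

View pics/top3.png

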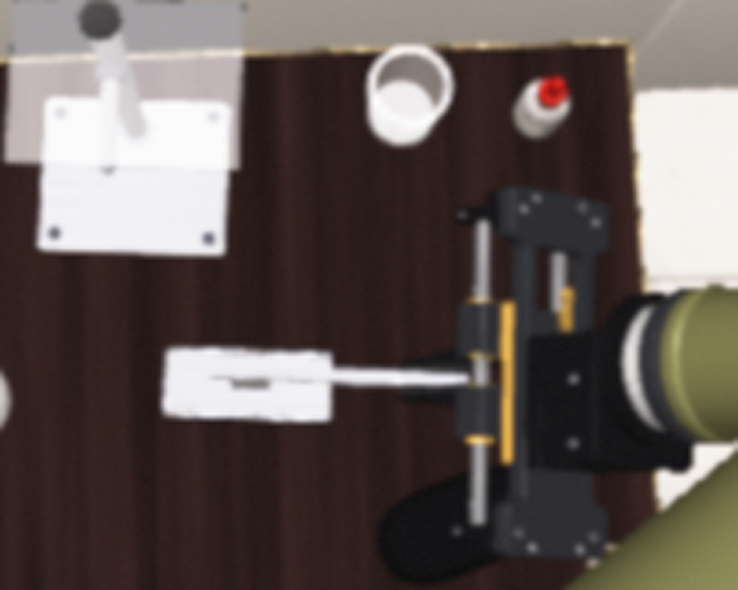

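View pics/scene3.png

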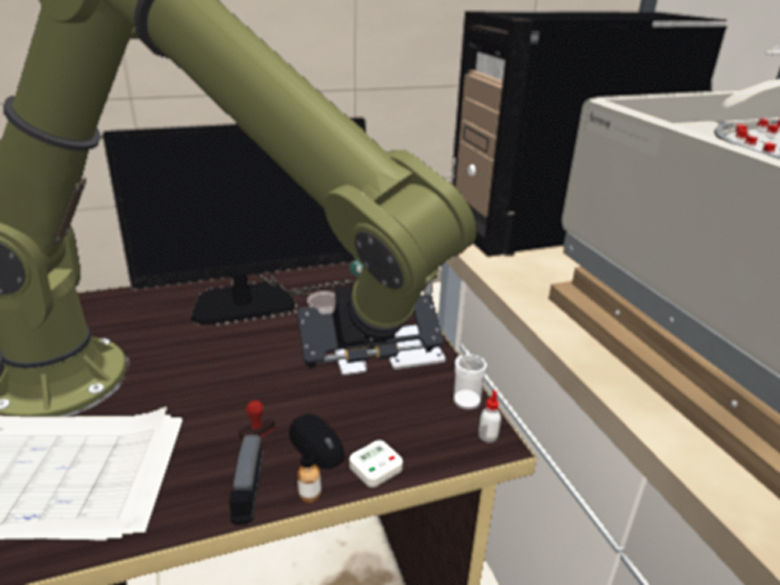

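```bash
python3 - <<'E'
from h import *
np.set_printoptions(precision=4,suppress=True)
t=pickle.load(open("pics/top0.pkl","rb"))
Z=lambda p:((p[0]+.5)/4-.5+195,(p[1]+.5)/4-.5+125)
f=3.6875
Z3=lambda p:np.array(((p[0]+.5)/f-.5+220,(p[1]+.5)/f-.5+140))
sh=np.array([-.0004,.0007,.0584])
for a,b in zip(((286,441),(457,450),(455,521),(281,514)),((165,348),(332,352),(331,421),(162,417))):
    p=onz(t,*Z(a),.008)+sh; print(proj(t,p),Z3(b),proj(t,p)-Z3(b))
# bar right end hidden; dark spot = limb/hole?
E
```

```text
[264.4514 232.6512] [264.3814 234.0085] [ 0.07   -1.3573]
[309.4328 235.0129] [309.6695 235.0932] [-0.2367 -0.0803]
[308.9099 253.684 ] [309.3983 253.8051] [-0.4884 -0.1211]
[263.1252 251.8452] [263.5678 252.7203] [-0.4426 -0.8752]
```

```bash
cat >> h.py <<'E'
Rg=Ro.from_euler("xyz",[90.11,51.993,86.364],degrees=True); pg=np.array([.4758,-.2617,.0810])
H=Rg.inv().apply(np.array([.4758+.0797*.065,-.1820,.090])-pg)   # hole_2 in tool frame
H[2]=0.0
YS=-3.3;RS=Ro.from_euler("z",YS,degrees=True);TIP=np.array([.6537,-.0932,.200])+RS.apply([-.066,0,0])
def hole():
    p,R,o=cur();return RS.inv().apply(p+R.apply(H)-TIP)
def tgt(h,R): # TCP position for hole at h in peg_tip frame
    return TIP+RS.apply(h)-R.apply(H)
E
python3 - <<'E'
from h import *
np.set_printoptions(precision=4,suppress=True)
p0,R0,o=cur();print(H,TIP,hole()*1000)
Rt=Ro.from_matrix(Rtool(-3.3,38))
print((R0.inv()*Rt).magnitude()*57.3,R0.as_euler("xyz",degrees=True))
hs=[hole()/1]
P=[p0+[0,0,.03],p0+[0,0,.06]]
A=p0+[0,0,.06];B=tgt([-.03,0,.006],Rt);C=tgt([-.02,0,0],Rt);print(A,B,C)
n=5
P+= [A+(B-A)*k/n for k in range(1,n+1)]+[B]
a,b=rows(P,[R0]*2+[Rt]*(n+1))
for x,y in zip(a,b):print(np.array(x),np.array(y))
E
```

```text
[0.0421 0.0685 0.    ] [ 0.5878 -0.0894  0.2   ] [-101.795   -97.9433  -51.5122]
0.46705061604750575 [90.3112 51.9431 86.5231]
[ 0.4753 -0.261   0.1994] [ 0.5533 -0.1674  0.197 ] [ 0.5632 -0.168   0.191 ]
[-0.0236  0.0185 -0.0001] [0. 0. 0.]
[-0.0472  0.037  -0.0002] [0. 0. 0.]
[-0.0348  0.0522  0.0141] [-0.0079  0.0019 -0.001 ]
[-0.0223  0.0675  0.0285] [-0.0079  0.0019 -0.001 ]
[-0.0098  0.0827  0.0428] [-0.0079  0.0019 -0.001 ]
[0.0027 0.0979 0.0572] [-0.0079  0.0019 -0.001 ]
[0.0152 0.1132 0.0715] [-0.0079  0.0019 -0.001 ]
[0.0152 0.1132 0.0715] [-0.0079  0.0019 -0.001 ]
```

Emit:
drive_tool(
  offset=[
    [-0.0236,0.0185,0],
    [-0.047,0.037,0],
    [-0.035,0.052,0.014],
    [-0.022,0.0675,0.0285],
    [-0.01,0.0827,0.043],
    [0.0027,0.098,0.057],
    [0.0152,0.1132,0.0715],
    [0.0152,0.1132,0.0715],
    [0.0152,0.1132,0.0715],
  ],
  angular=[
    [0,0,0],
    [0,0,0],
    [-0.008,0.002,-0.001],
    [-0.008,0.002,-0.001],
    [-0.008,0.002,-0.001],
    [-0.008,0.002,-0.001],
    [-0.008,0.002,-0.001],
    [-0.008,0.002,-0.001],
    [-0.008,0.002,-0.001],
  ],
)

```text
time_s: 7.4
tool_pos: [0.553, -0.1679, 0.1968]
tool_rot: [90.1, 52.1, 86.7]
force: [-0.1, 0.1, -1.6]
grip_width: 0.0056
```

```bash
python3 look.py 4 120,270,190,390 0,420,0,560;python3 -c "
from h import *
print(hole()*1000)"
```

```text
top f 3.9 off 190 120
scene f 1.3928571428571428 off 0 0
7.5 [ 0.552763   -0.16857764  0.19691878] [90.03949287 52.04831365 86.62876801] [-0.31866179  0.4293947  -2.05143248] 0.00519392967480701 [ 10.18332316  26.38490104  30.90479434  89.23570634 -42.25791727
  94.52474497  44.69869067]
[-30.28408377  -1.18628685   5.8417166 ]
```

View pics/top4.png

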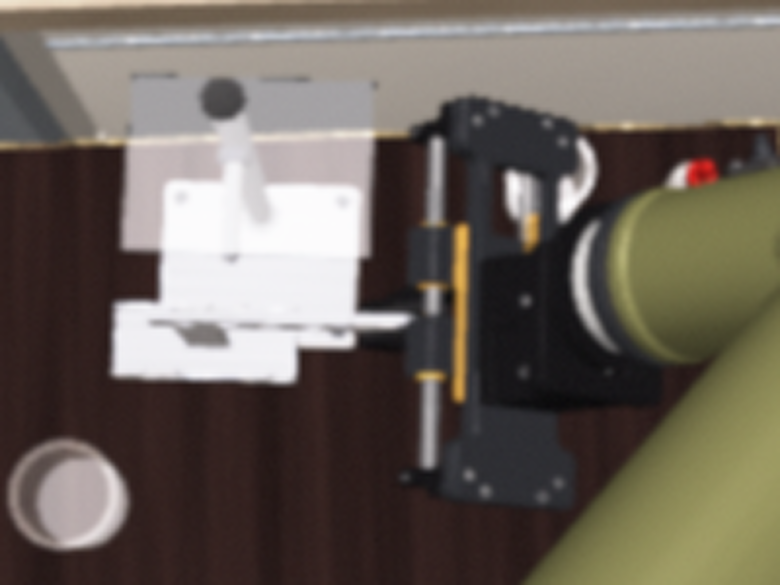

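View pics/scene4.png

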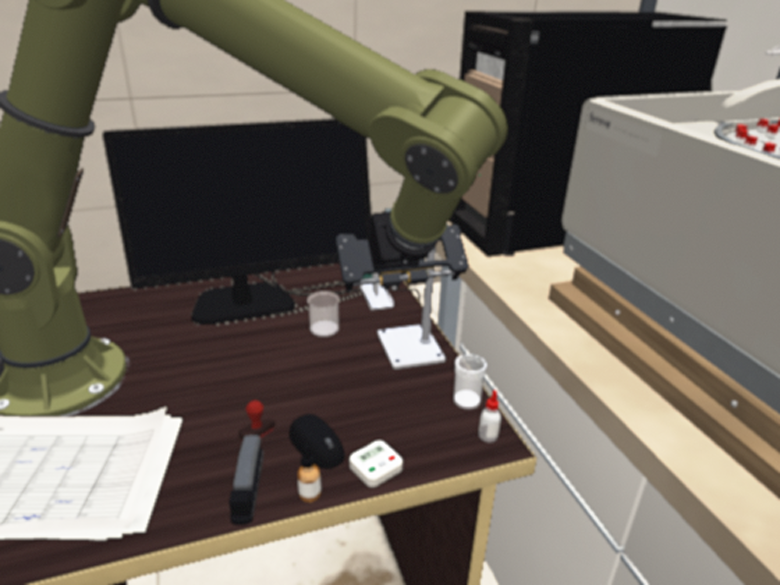

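```bash
python3 - <<'E'
from h import *
im=cv2.imread("pics/top4.png");cv2.imwrite("pics/top4z.png",cv2.resize(im[150:400,90:430],None,fx=2.3,fy=2.3,interpolation=cv2.INTER_CUBIC))
t=pickle.load(open("pics/top4.pkl","rb"));f=3.9
q=lambda p:(proj(t,p)-[190,120]+.5)*f-.5
p,R,o=cur();yc=RS.apply([0,1,0]);h=p+R.apply(H);xc=RS.apply([1,0,0]);z=np.array([0,0,1])
print("hole",h)
for n,d in(("barleft top front",.04*yc-.003*xc+.012*z),("bl back",.04*yc+.003*xc+.012*z),("barleft bot",.04*yc-.003*xc-.012*z),("trayFL",.07*yc-.02*xc-.079*z),("trayFR",-.03*yc-.02*xc-.079*z),("trayBL",.07*yc+.02*xc-.079*z)):print(n,q(h+d))
print("tip",q(TIP),"tip edges",q(TIP+.005*xc+.0045*yc),q(TIP+.005*xc-.0045*yc),"peg 40",q(TIP+.04*xc+.0045*yc),q(TIP+.04*xc-.0045*yc))
E
```

```text
hole [ 0.55750729 -0.08884182  0.20584172]
barleft top front [146.71280763 319.00989657]
bl back [147.3130568  307.25059781]
barleft bot [152.79181887 326.45260437]
trayFL [112.32134084 374.51298324]
trayFR [294.26849967 379.88943088]
trayBL [116.18011576 302.68321698]
tip [229.68019748 262.87299493] tip edges [221.38361142 253.09275135] [238.82163113 253.5790404 ] peg 40 [224.36352355 186.77554947] [241.70311103 187.24373465]
```

View pics/top4z.png

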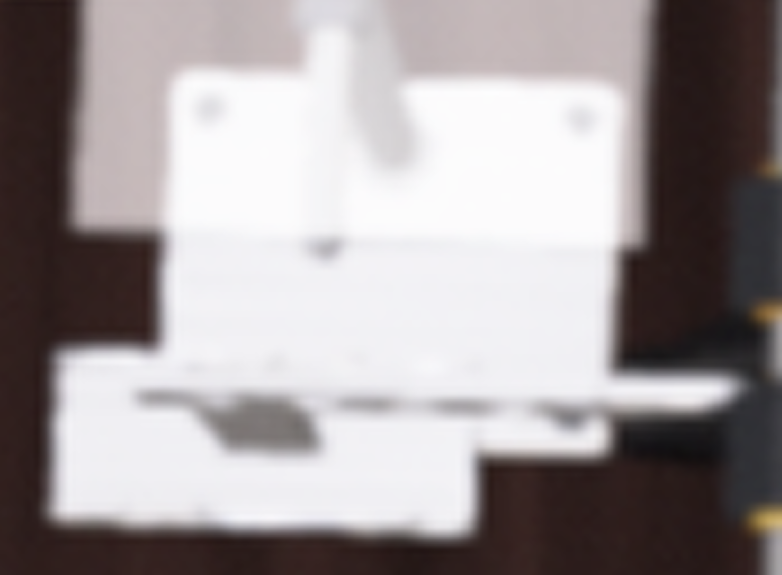

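```bash
cat > ins.py <<'E'
import sys
from h import *
np.set_printoptions(precision=4,suppress=True)
p0,R0,o=cur();print(o["time_s"],"hole mm",hole()*1000,"F",o["force"],"T",o["wrist_torque"],o["tool_rot"])
Rt=Ro.from_matrix(Rtool(-3.3,38))
for a in sys.argv[1:]:
    h=np.array([float(v) for v in a.split(",")])/1000
    x,y=rows([tgt(h,Rt)],[Rt]);print(a,np.array(x[0]),np.array(y[0]))
E
python3 ins.py -15,0,0.3
```

```text
7.5 hole mm [-30.2841  -1.1863   5.8417] F [-0.3187  0.4294 -2.0514] T [-1.125   0.039   0.0008] [90.0395 52.0483 86.6288]
-15,0,0.3 [ 0.0052 -0.0025  0.0154] [-0.0017  0.0008  0.0008]
```

Emit:
drive_tool(
  offset=[
    [0.0026,-0.0012,0.0077],
    [0.0052,-0.0025,0.0154],
    [0.0052,-0.0025,0.0154],
    [0.0052,-0.0025,0.0154],
  ],
  angular=[
    [-0.0017,0.0008,0.0008],
    [-0.0017,0.0008,0.0008],
    [-0.0017,0.0008,0.0008],
    [-0.0017,0.0008,0.0008],
  ],
)

```text
time_s: 8.0
tool_pos: [0.5681, -0.1683, 0.1911]
tool_rot: [90.0, 52.0, 86.7]
force: [0.3, -0.1, -0.6]
grip_width: 0.0054
```

```bash
python3 ins.py -6,0,0.3 0,0,.3 4,0,.3 12,0,.3; python3 look.py 5 120,270,190,390 170,260,230,340; python3 ins.py
```

```text
8.0 hole mm [-15.111   -0.0763   0.0643] F [ 0.2921 -0.0815 -0.5916] T [-1.1415  0.1606  0.0106] [90.0455 52.0025 86.7421]
-6,0,0.3 [-0.0001  0.0002  0.0091] [-0.0002 -0.0005  0.    ]
0,0,.3 [-0.0001  0.0002  0.0151] [-0.0002 -0.0005  0.    ]
4,0,.3 [-0.0001  0.0002  0.0191] [-0.0002 -0.0005  0.    ]
12,0,.3 [-0.0001  0.0002  0.0271] [-0.0002 -0.0005  0.    ]
top f 3.9 off 190 120
scene f 6.555555555555555 off 230 170
8.1 [ 0.56808278 -0.16841646  0.19129541] [90.01047304 52.00855115 86.69878419] [ 0.27464726 -0.3480801  -0.8953417 ] 0.005512100218251757 [ 10.26739171  28.15875409  30.46000551  87.49574012 -43.15028653
  94.45873226  44.35960721]
8.1 hole mm [-15.1313  -0.1496   0.2738] F [ 0.2746 -0.3481 -0.8953] T [-1.1509  0.0873 -0.0103] [90.0105 52.0086 86.6988]
```

View pics/scene5.png

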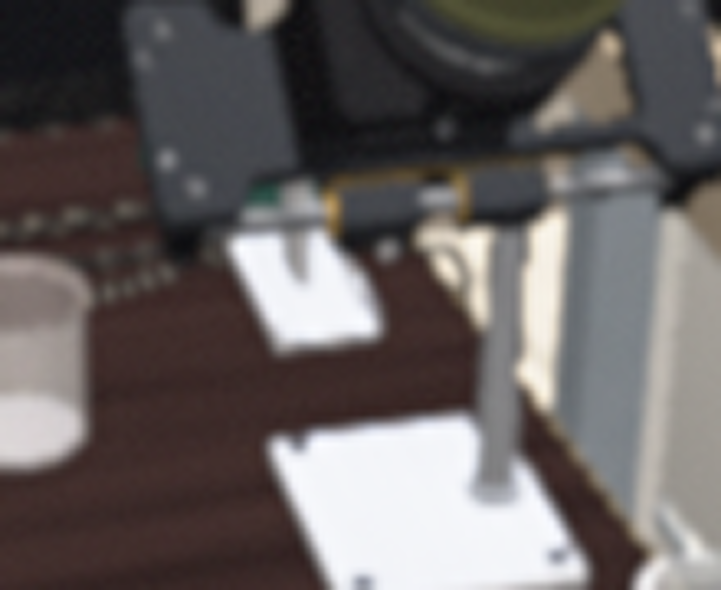

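View pics/top5.png

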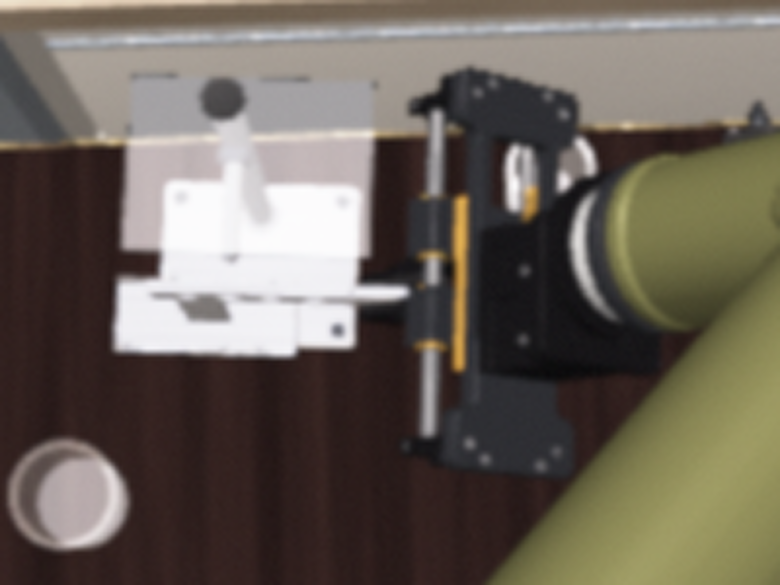

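```bash
python3 - <<'E'
from h import *
np.set_printoptions(precision=1,suppress=True)
t=pickle.load(open("pics/scene5.pkl","rb"));f=6.5556
q=lambda p:(proj(t,p)-[230,170]+.5)*f-.5
p,R,o=cur();yc=RS.apply([0,1,0]);h=p+R.apply(H);xc=RS.apply([1,0,0]);z=np.array([0,0,1])
for n,d in(("trayFR top",-.03*yc-.02*xc-.079*z),("FRbot",-.03*yc-.02*xc-.09*z),("BRtop",-.03*yc+.02*xc-.079*z),("BRbot",-.03*yc+.02*xc-.09*z),("FLtop",.07*yc-.02*xc-.079*z),("barbot left",.04*yc-.012*z)):print(n,q(h+d))
O=TIP+RS.apply([.066,0,-.2])
for n,d in(("post base",.01*z),("base FL",-.08*xc+.06*yc+.01*z),("hole marks?",0*z),("postL at z.15",.15*z)):print(n,q(O+d))
print("1mm z",q(h+[0,0,.001])-q(h))
E
```

```text
trayFR top [278.7 329.7]
FRbot [278.2 354.9]
BRtop [381.5 317.3]
BRbot [380.5 342.4]
FLtop [216.3 206.1]
barbot left [285.9  82.7]
post base [494.4 497.3]
base FL [269.5 444.2]
hole marks? [493.1 517.4]
postL at z.15 [513.9 196.3]
1mm z [ 0.1 -2.4]
```

Emit:
drive_tool(
  offset=[
    [0,0.0002,0.004],
    [0,0.0002,0.008],
    [0,0.0002,0.012],
    [0,0.0002,0.016],
    [0,0.0002,0.02],
    [0,0.0002,0.02],
  ],
  angular=[
    [0,0,0],
    [0,0,0],
    [0,0,0],
    [0,0,0],
    [0,0,0],
    [0,0,0],
  ],
)

```text
time_s: 8.85
tool_pos: [0.5883, -0.1693, 0.1913]
tool_rot: [90.0, 52.0, 86.7]
force: [-0.9, -0.9, -1.6]
grip_width: 0.0056
```

```bash
python3 look.py 6 120,270,190,390 170,260,230,340; python3 ins.py 15,0,.3 25,0,.3 28,0,.3
```

```text
top f 3.9 off 190 120
scene f 6.555555555555555 off 230 170
8.95 [ 0.58797418 -0.16947044  0.19136664] [90.03015921 52.00923351 86.71678453] [ 0.20593568  0.17809333 -0.881711  ] 0.005437679769657409 [ 10.41032758  30.14125152  30.034583    84.67716622 -44.1407389
  94.9899819   43.34898131]
8.95 hole mm [ 4.7862 -0.0567  0.3441] F [ 0.2059  0.1781 -0.8817] T [-1.1518  0.1618 -0.028 ] [90.0302 52.0092 86.7168]
15,0,.3 [0.0001 0.     0.0102] [-0.0003 -0.0002  0.0002]
25,0,.3 [0.0001 0.     0.0202] [-0.0003 -0.0002  0.0002]
28,0,.3 [0.0001 0.     0.0232] [-0.0003 -0.0002  0.0002]
```

View pics/top6.png

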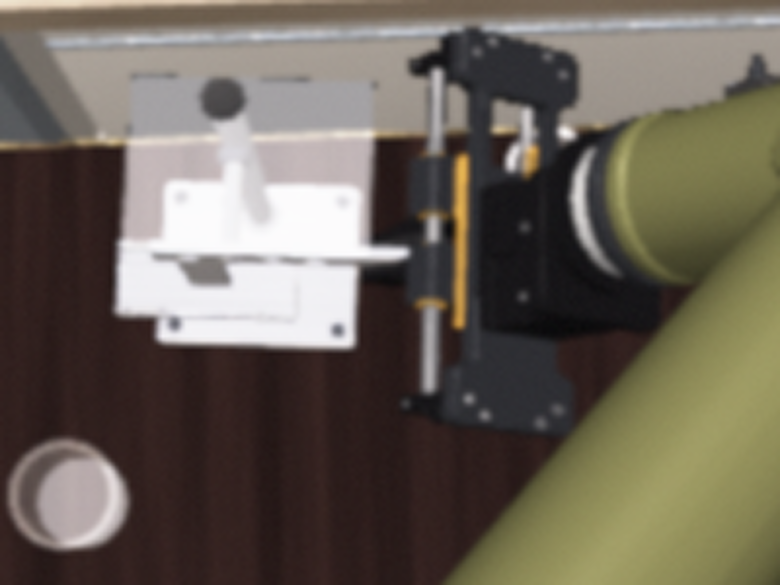

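Emit:
drive_tool(
  offset=[
    [0,0,0.003],
    [0,0,0.006],
    [0,0,0.009],
    [0,0,0.012],
    [0,0,0.012],
  ],
  angular=[
    [0,0,0],
    [0,0,0],
    [0,0,0],
    [0,0,0],
    [0,0,0],
  ],
)

```text
time_s: 9.57
tool_pos: [0.6002, -0.17, 0.1912]
tool_rot: [90.0, 52.0, 86.7]
force: [0.4, 0.8, -0.5]
grip_width: 0.0056
```

```bash
python3 look.py 7 120,270,190,390 170,260,230,340; python3 ins.py 22,0,.3 27,0,.3 30,0,.3
```

```text
top f 3.9 off 190 120
scene f 6.555555555555555 off 230 170
9.675 [ 0.59988361 -0.17019534  0.19127049] [90.05143635 52.01425462 86.73688266] [-0.09583932  0.58790994 -2.37850939] 0.00524004023066165 [ 10.52314758  31.35258529  29.78387281  82.93122791 -44.71860219
  95.3231677   42.72325136]
9.675 hole mm [16.7151 -0.094   0.2409] F [-0.0958  0.5879 -2.3785] T [-1.1559  0.0562 -0.0081] [90.0514 52.0143 86.7369]
22,0,.3 [0.     0.0001 0.0053] [-0.0004 -0.0004  0.0002]
27,0,.3 [0.     0.0001 0.0103] [-0.0004 -0.0004  0.0002]
30,0,.3 [0.     0.0001 0.0133] [-0.0004 -0.0004  0.0002]
```

View pics/top7.png

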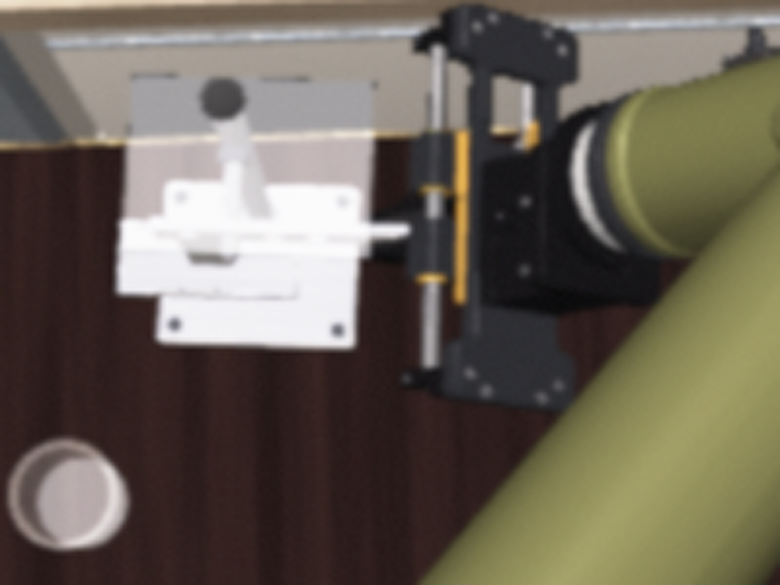

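View pics/scene7.png

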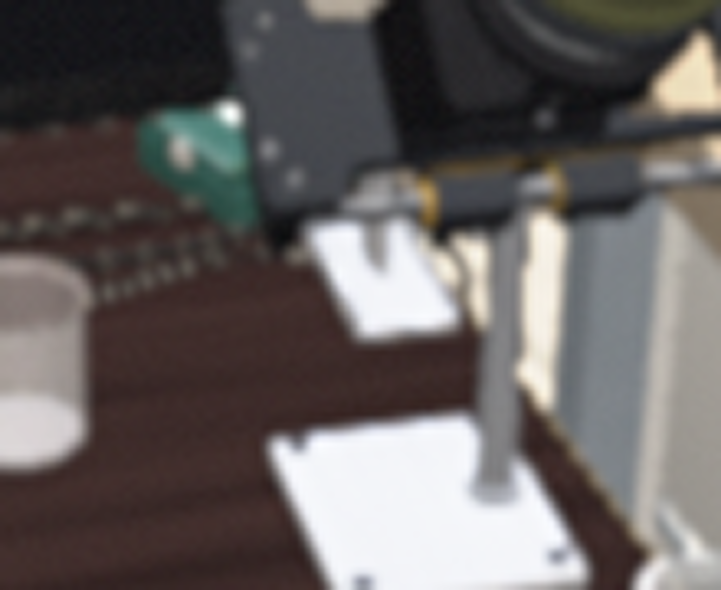

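Emit:
drive_tool(
  offset=[
    [0,0,0.003],
    [0,0,0.006],
    [0,0,0.009],
    [0,0,0.0123],
    [0,0,0.0123],
  ],
  angular=[
    [0,0,0],
    [0,0,0],
    [0,0,0],
    [0,0,0],
    [0,0,0],
  ],
)

```text
time_s: 10.3
tool_pos: [0.6124, -0.1707, 0.1911]
tool_rot: [90.1, 52.0, 86.8]
force: [-0.3, -0.7, -1.2]
grip_width: 0.0056
```

```bash
python3 ins.py 29,0,-.7 29,0,-1.4 29,0,-1.8
```

```text
10.3 hole mm [29.2249  0.0896  0.1293] F [-0.2654 -0.6855 -1.2416] T [-1.2332  0.0973  0.0088] [90.0529 52.0076 86.7595]
29,0,-.7 [ 0.0006 -0.0006 -0.0002] [-0.0001 -0.0006  0.0001]
29,0,-1.4 [ 0.0012 -0.001  -0.0002] [-0.0001 -0.0006  0.0001]
29,0,-1.8 [ 0.0015 -0.0013 -0.0002] [-0.0001 -0.0006  0.0001]
```

Emit:
drive_tool(
  offset=[
    [0.0006,-0.0006,0],
    [0.0006,-0.0006,0],
    [0.0012,-0.001,0],
    [0.0012,-0.001,0],
    [0.0015,-0.0013,0],
    [0.0015,-0.0013,0],
  ],
  angular=[
    [0,0,0],
    [0,0,0],
    [0,0,0],
    [0,0,0],
    [0,0,0],
    [0,0,0],
  ],
)

```text
time_s: 11.05
tool_pos: [0.6124, -0.1708, 0.1895]
tool_rot: [90.0, 52.0, 86.7]
force: [-0.8, -0.2, 0.3]
grip_width: 0.0056
```

```bash
python3 ins.py 29,0,-2.2
```

```text
11.05 hole mm [29.2309  0.0112 -1.5129] F [-0.7691 -0.2466  0.2842] T [-0.88    0.1801  0.0566] [90.0286 51.9891 86.7405]
29,0,-2.2 [ 0.0005 -0.0004 -0.0003] [ 0.0001 -0.0004 -0.0002]
```

Contact with the peg shows: the weight has come off the wrist and the moment has dropped. I'll release now.

Emit:
drive_tool(
  offset=[
    [0,0,0],
    [0,0,0],
    [0,0,0],
  ],
  angular=[
    [0,0,0],
    [0,0,0],
    [0,0,0],
  ],
  squeeze=5,
)

```text
time_s: 11.42
tool_pos: [0.6125, -0.1708, 0.1895]
tool_rot: [90.0, 52.0, 86.7]
force: [0.6, -0.4, -0.8]
grip_width: 0.0057
```

Emit:
drive_tool(
  offset=[
    [0,0,0],
    [0,0,0],
    [0,0,0],
    [0,0,0],
    [0,0,0],
    [0,0,0],
  ],
  angular=[
    [0,0,0],
    [0,0,0],
    [0,0,0],
    [0,0,0],
    [0,0,0],
    [0,0,0],
  ],
  fingers=0.2,
)

```text
time_s: 12.18
tool_pos: [0.6125, -0.1708, 0.1895]
tool_rot: [90.0, 52.0, 86.7]
force: [0.0, -0.5, -0.2]
grip_width: 0.0346
```

```bash
python3 look.py 8 120,270,190,390 170,260,230,340
```

```text
top f 3.9 off 190 120
scene f 6.555555555555555 off 230 170
12.275 [ 0.61249419 -0.17081509  0.18952606] [90.01278592 51.99190548 86.72688734] [-0.21195669  0.33837045 -0.1711852 ] 0.03469507745991143 [ 10.67174732  32.7095985   29.49424022  81.15133365 -45.36780907
  95.55670343  42.17872332]
```

View pics/top8.png

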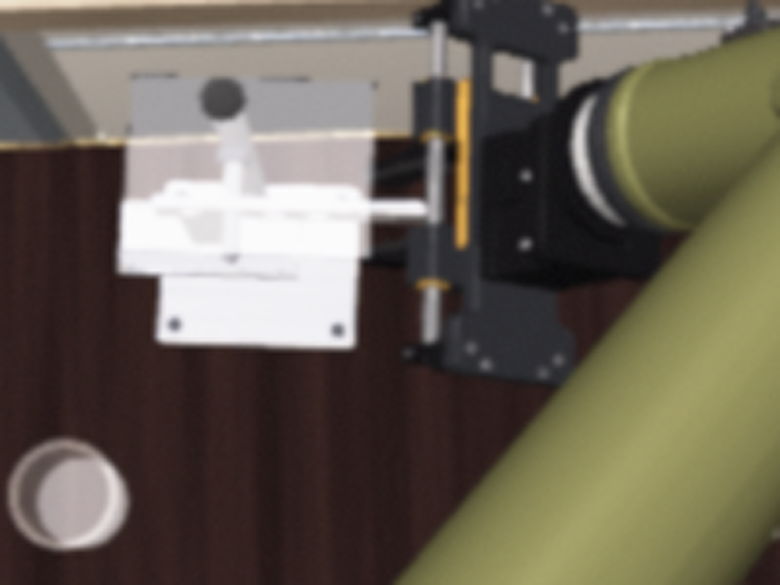

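View pics/scene8.png

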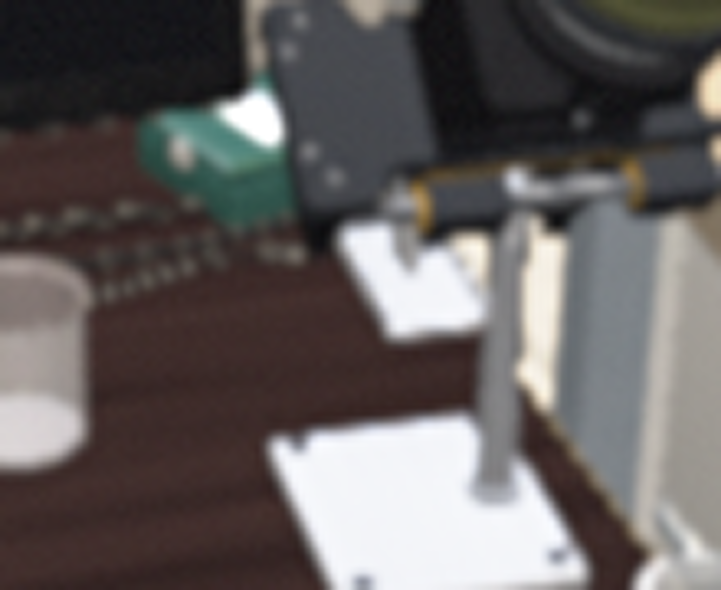

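The picture shows the peg passing through the bar (bar at row 208, peg tip showing in front at (232,258)). The fingers stand clear on both sides. I'll retreat along the tool axis.

Emit:
drive_tool(
  offset=[
    [-0.015,0,0],
    [-0.035,0,0],
    [-0.06,0,0],
    [-0.09,0,0],
    [-0.12,0,0],
    [-0.15,0,0],
    [-0.15,0,0],
    [-0.15,0,0],
  ],
  angular=[
    [0,0,0],
    [0,0,0],
    [0,0,0],
    [0,0,0],
    [0,0,0],
    [0,0,0],
    [0,0,0],
    [0,0,0],
  ],
)

```text
time_s: 13.28
tool_pos: [0.6071, -0.263, 0.3073]
tool_rot: [90.0, 52.0, 86.7]
force: [0.7, -0.5, -0.7]
grip_width: 0.0347
```

```bash
python3 look.py 9 110,260,190,390 120,270,210,370
```

```text
top f 3.9 off 190 110
scene f 3.933333333333333 off 210 120
13.375 [ 0.60726185 -0.26197149  0.30682437] [90.11753194 51.91161774 86.86504885] [-0.34320817  0.39993467  0.90124877] 0.034778141452625866 [ 19.11031126  35.64933617  31.20407939  63.39285912 -46.21019364
 111.11114736  39.2804086 ]
```

View pics/top9.png

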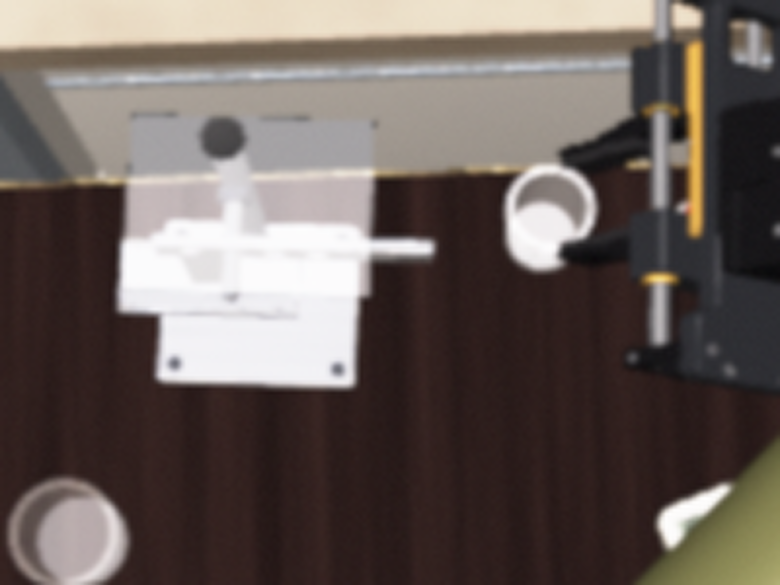

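View pics/scene9.png

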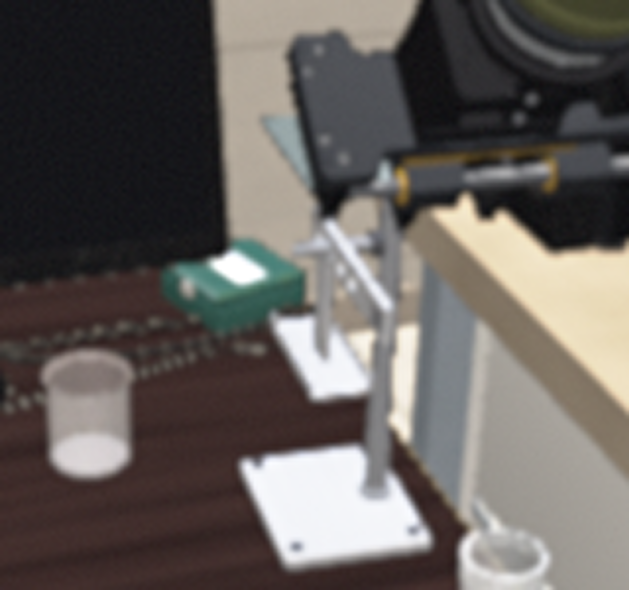

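The carrier hangs on the peg and looks level, with two open holes on the tab side of the peg, so the peg is in the third hole. I'll wait a moment, then check that it is at rest, level, and that the bystanders have stayed put.

Emit:
drive_tool(
  offset=[
    [0,0,0],
    [0,0,0],
    [0,0,0],
    [0,0,0],
    [0,0,0],
    [0,0,0],
    [0,0,0],
    [0,0,0],
    [0,0,0],
    [0,0,0],
  ],
  angular=[
    [0,0,0],
    [0,0,0],
    [0,0,0],
    [0,0,0],
    [0,0,0],
    [0,0,0],
    [0,0,0],
    [0,0,0],
    [0,0,0],
    [0,0,0],
  ],
)

```text
time_s: 14.62
tool_pos: [0.6073, -0.262, 0.3068]
tool_rot: [90.1, 51.9, 86.9]
force: [-0.4, -0.1, 0.2]
grip_width: 0.0349
```

```bash
python3 look.py 10 110,260,190,390 165,235,265,335; python3 - <<'E'
from h import *
np.set_printoptions(precision=1,suppress=True)
for n,(r0,r1,c0,c1) in (("top",(130,215,200,310)),("scene",(165,235,265,310))):
    a=pickle.load(open(f"pics/{n}9.pkl","rb"))["pixels"].astype(int)[r0:r1,c0:c1];c=pickle.load(open(f"pics/{n}10.pkl","rb"));b=c["pixels"].astype(int)[r0:r1,c0:c1]
    print(n,"moving px",(abs(a-b).max(2)>40).sum(),abs(a-b).max())
xc,yc=RS.apply([1,0,0]),RS.apply([0,1,0]);z=np.array([0,0,1.])
h=TIP+.029*xc-.0015*z
t=pickle.load(open("pics/top10.pkl","rb"));s=pickle.load(open("pics/scene10.pkl","rb"))
ft,fs=3.9,590/70
for n,d in(("trayFR",-.03*yc-.02*xc-.079*z),("trayFL",.07*yc-.02*xc-.079*z),("FRbot",-.03*yc-.02*xc-.09*z),("FLbot",.07*yc-.02*xc-.09*z),("BRbot",-.03*yc+.02*xc-.09*z),("tabend top",-.104*yc+.012*z),("barL top",.04*yc+.012*z),("tabend bot",-.104*yc-.012*z)):
    print(n,"top",(proj(t,h+d)-[190,110]+.5)*ft-.5,"scene",(proj(s,h+d)-[265,165]+.5)*fs-.5)
E
```

```text
top f 3.9 off 190 110
scene f 8.428571428571429 off 265 165
14.725 [ 0.60722052 -0.26201911  0.3068463 ] [90.11827665 51.91383955 86.86234047] [0.06059579 0.62841458 0.0331029 ] 0.03474969506974359 [ 19.10486566  35.64955989  31.22139197  63.39404845 -46.21512585
 111.11603215  39.28518838]
top moving px 0 4
scene moving px 0 15
trayFR top [296.9 314.8] scene [208.8 453.6]
trayFL top [117.8 309.8] scene [118.7 297.4]
FRbot top [298.  318.4] scene [207.5 485.7]
FLbot top [120.7 313.4] scene [117.9 327.9]
BRbot top [300.6 248.8] scene [336.2 469.9]
tabend top top [433.7 247.9] scene [373.  287.2]
barL top top [152.4 240.2] scene [216.8  67.1]
tabend bot top [432.9 257.8] scene [367.8 366.3]
```

View pics/scene10.png

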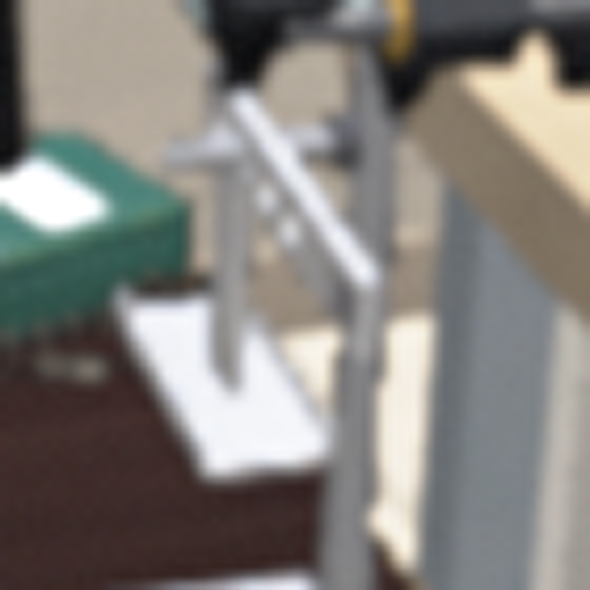

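View pics/top10.png

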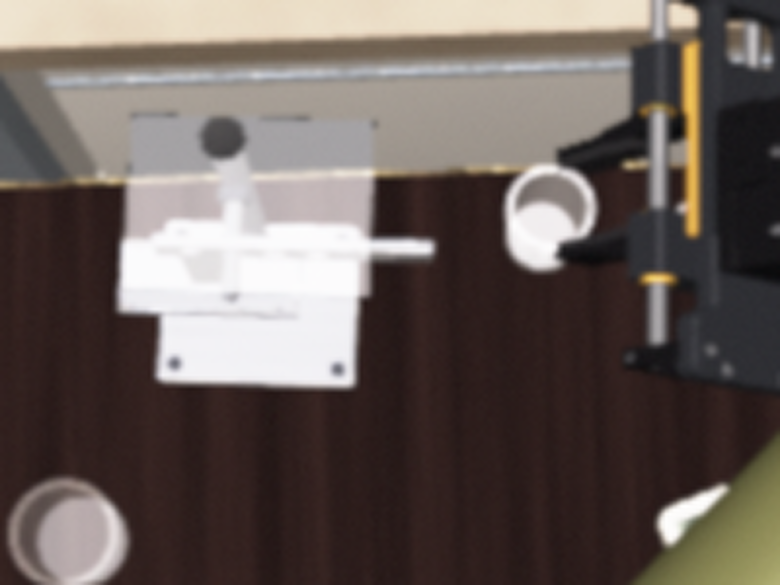

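The two frames 1.35 s apart are identical on the carrier. The tray corners, tab end and bar agree with a level pose. The open holes at (263,197) and (290,232) place the peg at about (236,160), in hole_2, and the fingers are far from the carrier. I'll hand the job in.

```bash
python3 -c "
from cell import sign_off
print(sign_off())"
```

```text
the job is handed in; nothing more can be done
None
```

The carrier is hanging on the peg through hole_2, about 29 mm in from the tip, and I handed the job in at about 14.7 s of the 42 s allowed. I gripped it by the tab with the gripper leaned 38° to the right, threaded it onto the peg, and lowered it until the peg took the weight. Then I opened the fingers and backed the gripper 150 mm away.

**Last checks before handing in:**
- **At rest:** two sets of pictures 1.35 s apart showed no change on the carrier.
- **Level:** the tray corners and tab end matched the predicted level pose to within about 1 mm. The bar's left end in the scene view was about 3 image pixels off its predicted place. I put that down to the gripper partly hiding it there.
- **Right hole:** two open holes show on the tab side of the peg, so it is in the third hole from the tab.
- **Bystanders:** the beaker and cup stood where they were. The dropper was hidden by the gripper in the last pictures. Nothing had come near it, but I could not see it directly.
- **Forces:** the wrist readings stayed at about 2.5 N or less whenever I read them.

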